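Swing the dosing arm over the open cup and open the feed

ROBOT

A 6-joint arm with a two-finger parallel gripper is mounted at the origin on the work surface. World frame = base frame: x ahead of the robot, y to its left, z up, the work surface at z = 0. Lengths are in m, angles in rad, forces in N, time in s.
With the tool pointing down it reaches from about 0.275 to 0.875 m from the base axis. Payload 12.5 kg.
Tool frame: the origin (TCP) lies on the centre line of the jaws, within the pads' length; the fingertips stand r.finger_overhang ahead of it and the grasp point (between the pads) lies 3 mm ahead of it (r.finger_overhang is the distance from the TCP to the fingertips, in m); z points along the fingers, y is the direction in which the jaws open and shut (so a half turn about z gives the same grasp; the last joint's range is limited). The gripper opens to 85 mm and grips with 20 to 120 N. Pads are 22 mm wide; open, the fingers measure 114 mm over their backs; the gripper's body (76 mm by 85 mm) begins 54 mm behind the grasp point. The pads swing forward as they close: fully open they stand 13 mm farther back than shut.
Start: joints at [-1.273, 0.351, 1.652, -0, 1.139, -0.085], TCP at [0.205, -0.51, 0.224] pointing down, gripper open.
Joint ranges: [-2.75, 2.75], [-0.79, 2.1], [0.01, 2.65], [-1.57, 4.71], [0.07, 3.14], [-2.87, 2.87]. Speed limits (rad/s): [2.22, 2.22, 2.79, 3.14, 3.14, 3.14].

INTERFACE

Orientations are given as a unit quaternion [x, y, z, w].
In Python, from cell import r, optics gives the robot as it stands. The module is installed in compiled form; this text tells all that it offers. Calls block until the motion is done:
- r.move_to(position, orientation): joint-space move of the TCP to a pose.
- r.move_linear(position, rot=None, vel=0.15): straight line of the TCP; rot=None keeps the orientation; vel is the mean speed in m/s.
- r.set_joints(angles): joint-space move.
- r.set_gripper(opening, squeeze=None): opening from 0.0 (shut) to 1.0 (fully open); squeeze is the grip in N (None keeps the last); returns when the fingers have stopped.
- r.sleep(seconds).
- r.inverse_kinematics(position, orientation): joint angles nearest the present ones, or None.
- optics.get_image(name): name is "scene" or "top" or "wrist"; returns a dict with "pixels" (420x560x3 uint8, red, green, blue), "depth" (420x560 float32, m along the optical axis (not along the pixel's ray), 0 where there is no reading), "fx", "fy", "cx", "cy" (pixels), "camera_from_world" (4x4, takes a point from world to camera coordinates); the wrist camera has in their place "mount" (4x4, takes a point from camera to tool coordinates, whose origin is the TCP and whose axes are the flange's). Camera axes: x right, y down, z forward; pixel columns grow to the right and rows downward; lengths in m; the calibration is good to about 2 mm. A picture is of the moment at which its call begins: read the wrist's pose just before it.
A pose or a line that the arm cannot do raises r.PlanningError and nothing moves.
- r.hand_in(): hands the job in, once; it reports no verdict.
Readings, each from a call of its own:
- r.current_t(): time.
- r.current_q(): joint angles.
- r.current_qvel(): joint speeds.
- r.current_effort(): joint torques, N m.
- r.current_tool_pos(): TCP position.
- r.current_ee_rot(): TCP orientation.
- r.current_contact_force(): force on the tool from outside, world axes, zero at the start.
- r.current_torque(): the same for the moment, N m.
- r.current_opening(): opening from 0.0 (shut) to 1.0 (fully open).
Only numpy, scipy, OpenCV 4.12 (cv2) and the standard library are available. Lean on these libraries where they do the work, as an engineer would, in place of code of your own. Each camera call takes 0.05 s, during which the arm holds its last target.

TASK

With a fingertip, push the dosing arm round until its nozzle stands over the middle of the one open cup. Only then push the lever of the feed valve round until it is fully open, in line with the pipe, leaving the nozzle where it is. Grasp and lift nothing, the arm included, leave all cups in their wells, and do not disturb the loose things around.

Things in the scene. Friction and masses are not known exactly. Their poses are not given: they have to be found in the camera images.
- station: Dosing station: fixed white housing, deck 70 mm above the bench; place and yaw vary. Origin on the bench under the arm's axis; -x points to the front edge with the wells (roughly to the robot). It reaches 150 mm to the front, 120 mm to the back, 220 mm to each side. Three fixed bottles (68 mm diameter, tops 164 mm above the bench) stand 72 mm behind the axis at y = -150, -55 and +40 mm.
- swivel_axis (a point): Point on the vertical axis on which the dosing arm turns, at mid-height of the arm's bar, 140 mm above the bench. The arm's round hub here is 34 mm in diameter, its top 156 mm above the bench.
- dosing_arm (a joint): Angle of the dosing arm: 0 when it points to the station's front (-x), growing counter-clockwise seen from above, stops at -1.2 and 1.2 rad. It is a level aluminium bar 12 mm wide, 132 to 148 mm above the bench, reaching 127 mm from the axis, nozzle at its outer end. It stays where left; 0.08 N m turns it (1 N at 80 mm). It lies loose on its post and would come up if lifted.
- nozzle (a point): Lower end of the nozzle hanging from the outer end of the dosing arm, 115 mm from the arm's axis and 124 mm above the bench: it clears the cups and lids below. The nozzle's holder is 20 mm in diameter, from 130 to 152 mm high.
- open_cup: The one open cup, white plastic, 44 mm across the mouth, 50 mm high, origin at the centre of its underside. It stands loose in one of four round wells 12 mm deep in the station's front plate, rim 108 mm above the bench. The wells lie 115 mm from the arm's axis, at arm angles -0.84, -0.28, 0.28 and 0.84 rad; which one holds the open cup varies.
- feed_valve (a joint): Angle of the feed valve's lever: 0 closed (lever points to the station's front, -x, across the pipe), 1.57 rad fully open, against its stop (lever points along the station's +y, in line with the steel pipe). Opening turns it clockwise seen from above. It stays where it is left; about 0.06 N m turns it.
- valve_pivot (a point): Vertical axis of the feed valve at mid-height of its lever (119 mm above the bench), 155 mm along the station's +y from the arm's axis. The lever is a steel bar 10 mm wide, 112 to 126 mm above the bench, reaching 66 mm out from this axis, with a 22 mm round hub. Below it is a round brass body 30 mm in diameter, top 102 mm above the bench.
- valve_tip (a point): Point on the feed valve's lever 62 mm out from the valve's axis, at mid-height of the bar.
- lidded_cup1: White plastic cup with a flat lid, 46 mm across, 53 mm high (lid top 111 mm above the bench), loose in one of the other wells. Origin at the centre of its underside. A bystander.
- lidded_cup2: White plastic cup with a flat lid, 46 mm across, 53 mm high (lid top 111 mm above the bench), loose in one of the other wells. Origin at the centre of its underside. A bystander.
- lidded_cup3: White plastic cup with a flat lid, 46 mm across, 53 mm high (lid top 111 mm above the bench), loose in one of the other wells. Origin at the centre of its underside. A bystander.
- rinse_bottle: Clear plastic bottle standing on the bench right of the station, 60 mm diameter, 140 mm high, origin under its centre. A bystander.
- beaker: Glass beaker standing on the bench left of the station, 70 mm across, 80 mm high, origin under its centre. A bystander.
- spatula: Flat steel laboratory spatula, 180 mm long, up to 18 mm wide, 8 mm thick, origin at the middle of its underside, lying loose on the station's deck along its right-hand (-y) edge. A bystander.
- reagent_jar: Amber jar with a black cap standing on the bench in front of the station, to the left, 56 mm diameter, 70 mm high, origin under its centre. A bystander.
There are look-alikes about, which are no part of the job. What is shaped like the open_cup but pink or purple is not meant.

How it is judged:
On the way, in this order (a step that is already met when the one before it is completed fails the run):
1. the nozzle stands over the middle of the open cup, the arm at rest (horizontal distance between nozzle and open_cup below 0.01 m and velocity of joint dosing_arm between -0.05 and 0.05 rad/s), for 0.3 s.
2. the feed valve is fully open, the nozzle still over the cup (horizontal distance between nozzle and open_cup below 0.01 m and value of joint feed_valve above 1.42 rad), for 0.2 s.
At the end, for the whole second after the job is handed in: The nozzle is within 10 mm (horizontally) of the open cup's axis, the valve lever is past 1.42 of its 1.57 rad, arm and lever are at rest, the arm lies down on its post (not raised by 4 mm), and all four cups stand upright in their wells within 6 mm of where they were (all of step 2 and height (world z) of nozzle below 0.128 m and velocity of joint dosing_arm between -0.05 and 0.05 rad/s and velocity of joint feed_valve between -0.05 and 0.05 rad/s and angle between each of open_cup, lidded_cup1, lidded_cup2, lidded_cup3's own z axis and vertical below 0.15 rad and distance of each of open_cup, lidded_cup1, lidded_cup2, lidded_cup3 from where it was at the start of the episode below 0.006 m); the robot touches nothing.
It fails at once if the valve was opened (lever past 0.5 rad) while the nozzle was more than 14 mm off the open cup's axis (value of joint feed_valve above 0.5 rad and horizontal distance between nozzle and open_cup above 0.014 m).
It fails at once if the dosing arm was lifted on its post by more than 10 mm (height (world z) of nozzle above 0.134 m).
It fails at once if a cup was lifted or moved by more than 8 mm (distance of any of open_cup, lidded_cup1, lidded_cup2, lidded_cup3 from where it was at the start of the episode above 0.008 m).
It fails at once if the bottle, beaker, spatula or jar was moved by more than 15 mm (distance of any of rinse_bottle, beaker, spatula, reagent_jar from where it was at the start of the episode above 0.015 m).
It also fails if it takes over 58 s, if anything falls off the work surface, if the arm or the gripper's body presses on something with over 40 N, if the wrist force passes 120 N, or if a joint passes its speed limit or range.

## Working session

There is one attempt and no reset: what is moved stays moved. The work goes in short steps, each a Python script; the robot and the scene stay as the last script left them, time stands still between calls to the robot, and variables do not carry over. Pictures are saved under pics/ and viewed, and the job is handed in when it is done.

```bash
mkdir -p pics; python3 - <<'E'
from cell import r, optics
import cv2,numpy as np
for n in ("scene","top"):
    im=optics.get_image(n); np.savez(f"{n}.npz",**im)
    cv2.imwrite(f"pics/{n}0.png",im["pixels"][:,:,::-1])
    print(n,im["fx"],im["cx"],im["cy"],im["camera_from_world"].round(3).tolist())
print(r.current_t(),r.finger_overhang,r.current_ee_rot(),r.current_tool_pos())
E
```

```text
scene 438.1469687426843 275.6910774679615 209.09610859706743 [[-0.426, 0.905, 0.018, 0.182], [0.654, 0.321, -0.685, -0.246], [-0.626, -0.28, -0.728, 1.594], [0.0, 0.0, 0.0, 1.0]]
top 440.56277973531206 284.4176072596551 209.13725905275297 [[0.025, -0.999, -0.021, 0.03], [-0.983, -0.021, -0.181, 0.496], [0.18, 0.025, -0.983, 1.058], [0.0, 0.0, 0.0, 1.0]]
0.1 0.022 [ 9.81738743e-01  1.90233479e-01 -6.40254793e-05 -5.10513341e-04] [ 0.20536267 -0.5098991   0.22330999]
```

View pics/top0.png

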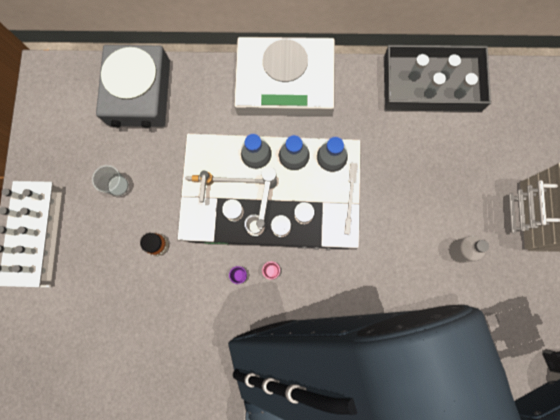

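View pics/scene0.png

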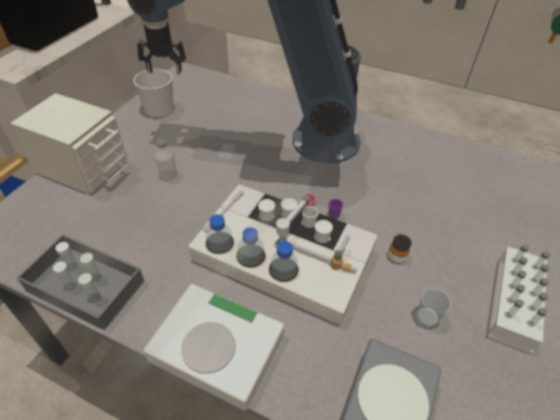

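```bash
python3 - <<'E'
import cv2
a=cv2.imread("pics/top0.png")[125:285,165:370]
cv2.imwrite("pics/crop0.png",cv2.resize(a,None,fx=3.7,fy=3.7,interpolation=cv2.INTER_CUBIC))
E
```

```text
(no output)
```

View pics/crop0.png

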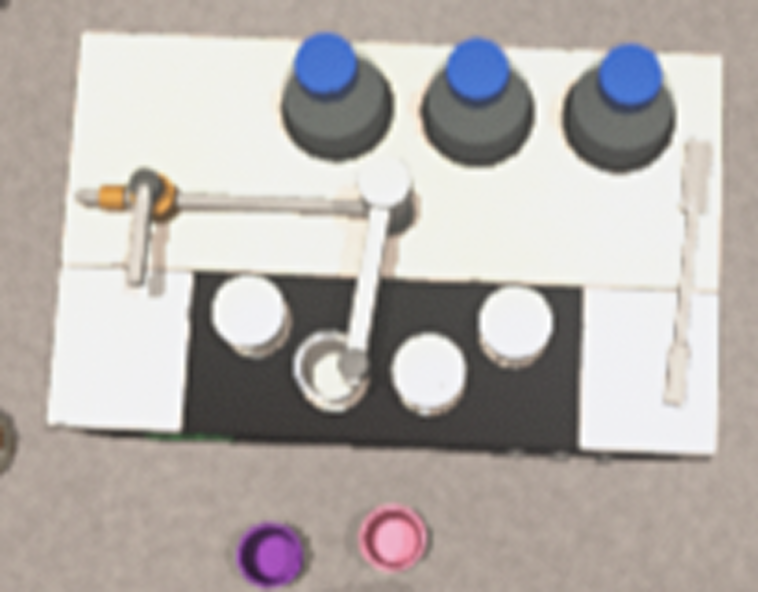

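```bash
cat > h.py <<'E'
import numpy as np,cv2
def ray(im,px,z):
    T=im["camera_from_world"];R=T[:3,:3];c=-R.T@T[:3,3]
    d=R.T@np.array([(px[0]-im["cx"])/im["fx"],(px[1]-im["cy"])/im["fy"],1.])
    return (c+d*(z-c[2])/d[2])[:2]
E
python3 - <<'E'
from h import *
from scipy.optimize import least_squares
im=dict(np.load("top.npz"))
f=lambda c:(165+(c[0]+.5)/3.7-.5,125+(c[1]+.5)/3.7-.5)
W=lambda a:(-.115*np.cos(a),-.115*np.sin(a))
P={"tl":((83,32),.07,(.12,.22)),"tr":((722,57),.07,(.12,-.22)),"br":((716,455),.07,(-.15,-.22)),"bl":((48,425),.07,(-.15,.22)),
"lidL":((248,313),.111,W(-.84)),"cup":((331,370),.108,W(-.28)),"lid2":((430,370),.111,W(.28)),"lid3":((515,325),.111,W(.84)),
"hub":((384,185),.156,(0,0)),"b1":((325,63),.164,(.072,.04)),"b2":((478,70),.164,(.072,-.055)),"b3":((630,74),.164,(.072,-.15)),"vhub":((147,184),.126,(0,.155))}
w=np.array([ray(im,f(v[0]),v[1]) for v in P.values()]);s=np.array([v[2] for v in P.values()])
def tr(p,s): c,q=np.cos(p[2]),np.sin(p[2]);return s@np.array([[c,q],[-q,c]])+p[:2]
o=least_squares(lambda p:(tr(p,s)-w).ravel(),[.5,0,0],loss="soft_l1",f_scale=.002)
print(o.x)
for k,a,e in zip(P,w,w-tr(o.x,s)):print(k,a.round(4),(e*1000).round(1))
n=ray(im,f((355,362)),.152);print("nozzle",n,"cup",tr(o.x,np.array([W(-.28)])))
d=n-o.x[:2];print(np.linalg.norm(d),"armangle",np.arctan2(-d[1],-d[0])-o.x[2])
l=ray(im,f((135,280)),.126);print("levertip",l,l-tr(o.x,np.array([[0,.155]])))
E
```

```text
[ 0.55628168  0.07725208 -0.02096272]
tl [0.6817 0.2934] [ 0.9 -1.3]
tr [ 0.6716 -0.1437] [-0.1  1.5]
br [ 0.401  -0.1384] [-0.7  1.2]
bl [0.4105 0.2988] [-0.4 -1.6]
lidL [0.4807 0.1645] [-0.6  0. ]
cup [0.4456 0.1104] [-0.8 -1. ]
lid2 [0.4466 0.0474] [ 1.5 -0.4]
lid3 [ 0.4766 -0.0058] [-1.1  1. ]
hub [0.5547 0.0774] [-1.6  0.2]
b1 [0.63   0.1161] [0.9 0.3]
b2 [0.6272 0.0209] [0.1 0.2]
b3 [ 0.6263 -0.0731] [1.2 1.1]
vhub [0.5603 0.2309] [ 0.8 -1.3]
nozzle [0.44444363 0.09177006] cup [[0.44645075 0.11134265]]
0.11277641970909266 armangle -0.10812798117982902
levertip [0.49764772 0.2348318 ] [[-0.06188294  0.00261378]]
```

```bash
cat >> h.py <<'E'
O=np.array([.5563,.0773]);YAW=-.021
def rot(psi): return [np.cos(psi/2),np.sin(psi/2),0,0]
E
python3 - <<'E'
from h import *
from cell import r,optics
r.set_gripper(0.0); print(r.finger_overhang,r.current_opening(),r.current_t())
ph=YAW-.28
u=-np.array([np.cos(ph),np.sin(ph)]);t=np.array([-np.sin(ph),np.cos(ph)])
psi=np.pi/2+ph
fin=O+.075*u-.017*t; st=fin-.030*t
best=None
for p in (psi,psi-np.pi):
    q=r.inverse_kinematics([*st,.26],rot(p)); print(p,None if q is None else np.round(q,2))
    if q is not None and (best is None or abs(q[5]+.085)<best[0]): best=(abs(q[5]+.085),p)
p=best[1]
r.move_to([*st,.26],rot(p)); print(r.current_tool_pos(),r.current_ee_rot(),r.current_t())
im=optics.get_image("wrist");cv2.imwrite("pics/w1.png",im["pixels"][:,:,::-1]);np.savez("w1.npz",**im)
im=optics.get_image("scene");cv2.imwrite("pics/s1.png",im["pixels"][:,:,::-1])
print(fin,st,t,p)
E
```

```text
0.022 0.00027388151813983243 0.8667
1.2697963267948964 [ 0.02  0.17  1.79 -0.    1.17  0.32]
-1.8717963267948967 [ 0.02  0.17  1.79 -0.    1.17 -2.82]
[0.47087068 0.05407277 0.2599571 ] [ 8.05452783e-01  5.92659948e-01 -3.32258536e-05  1.92456501e-05] 3.1
[0.47963188 0.08329997] [0.47073762 0.05464875] [0.2964754  0.95504049] 1.2697963267948964
```

View pics/w1.png

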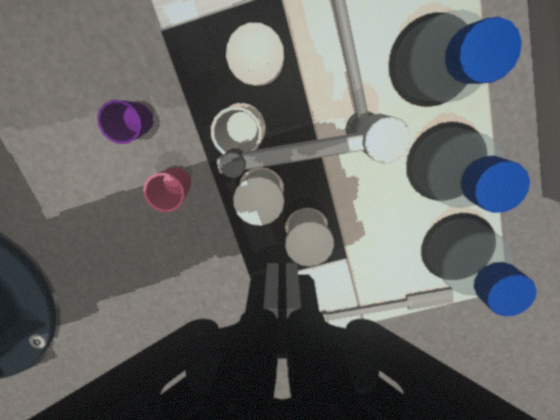

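View pics/s1.png

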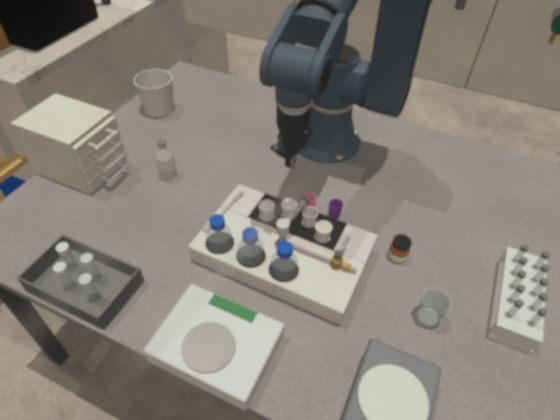

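```bash
python3 - <<'E'
from h import *
im=dict(np.load("w1.npz"));M=im["mount"];print(M.round(3).tolist())
for px in [(267,268),(272,275),(278,268),(288,268),(296,268),(272,300),(290,300),(282,268)]:
    d=im["depth"][px[1],px[0]];c=np.array([(px[0]-im["cx"])/im["fx"]*d,(px[1]-im["cy"])/im["fy"]*d,d,1]);print(px,d,(M@c)[:3].round(4))
D=im["depth"]; print(D[255:275:2,[268,275,289,296]].round(3).tolist())
E
```

```text
[[-0.001, -0.946, -0.325, 0.084], [1.0, -0.0, -0.001, -0.002], [0.001, -0.325, 0.946, -0.15], [0.0, 0.0, 0.0, 1.0]]
(267, 268) 0.14967495 [ 0.0112 -0.0081 -0.0167]
(272, 275) 0.14413343 [ 0.0112 -0.0058 -0.0226]
(278, 268) 0.15093341 [ 0.0106 -0.0035 -0.0156]
(288, 268) 0.15074869 [ 0.0107  0.0008 -0.0157]
(296, 268) 0.14991869 [ 0.0111  0.0042 -0.0165]
(272, 300) 0.12730564 [ 0.011  -0.0054 -0.0404]
(290, 300) 0.1276866 [ 0.0108  0.0012 -0.0401]
(282, 268) 0.15088242 [ 0.0106 -0.0017 -0.0156]
[[0.37700000405311584, 0.37599998712539673, 0.33399999141693115, 0.3330000042915344], [0.37700000405311584, 0.3779999911785126, 0.37700000405311584, 0.3330000042915344], [0.3779999911785126, 0.37700000405311584, 0.3779999911785126, 0.33399999141693115], [0.3790000081062317, 0.3799999952316284, 0.3799999952316284, 0.33500000834465027], [0.15399999916553497, 0.15600000321865082, 0.1550000011920929, 0.15399999916553497], [0.15199999511241913, 0.15199999511241913, 0.15299999713897705, 0.15199999511241913], [0.15000000596046448, 0.1509999930858612, 0.15000000596046448, 0.15199999511241913], [0.14800000190734863, 0.14900000393390656, 0.14900000393390656, 0.15000000596046448], [0.14900000393390656, 0.14800000190734863, 0.14800000190734863, 0.1469999998807907], [0.1459999978542328, 0.14800000190734863, 0.1469999998807907, 0.1459999978542328]]
```

```bash
python3 - <<'E'
from h import *
im=dict(np.load("w1.npz"));print(im["fx"],im["fy"],im["cx"],im["cy"])
M=np.linalg.inv(im["mount"])
for z in (-.011,0,.022,.035):
    c=M@np.array([.011,0,z,1]);print(z,im["fx"]*c[0]/c[2]+im["cx"],im["fy"]*c[1]/c[2]+im["cy"],c[2])
s=dict(np.load("scene.npz"));T=s["camera_from_world"]
for z in (.28,.27,.26,.238,.225):
    c=T@np.array([.4709,.0541,z,1]);print(z,s["fx"]*c[0]/c[2]+s["cx"],s["fy"]*c[1]/c[2]+s["cy"],c[2])
a=cv2.imread("pics/s1.png")[100:230,240:400];cv2.imwrite("pics/s1c.png",cv2.resize(a,None,fx=4.5,fy=4.5))
b=cv2.imread("pics/w1.png")[220:330,220:350];cv2.imwrite("pics/w1c.png",cv2.resize(b,None,fx=4.5,fy=4.5)*2)
E
```

```text
350.8963406940414 350.8963406940414 281.79934489282283 208.72208398529992
-0.011 285.94023092627356 262.1063327055365 0.1551285271603999
0 285.6968729948543 251.1728883693998 0.1655313524363219
0.022 285.29167427566836 232.96835476140978 0.18633700298816586
0.035 285.0921382026395 224.0037135237515 0.19863125104152818
0.28 290.0848144675766 163.2642931964936 1.0806760842325813
0.27 289.9157781293454 166.33034046138374 1.0879577985743332
0.26 289.74898947176104 169.3556184149444 1.0952395129160855
0.238 289.38974851765454 175.87167145005193 1.1112592844679399
0.225 289.18229712369373 179.63450603169832 1.1207255131122176
```

View pics/s1c.png

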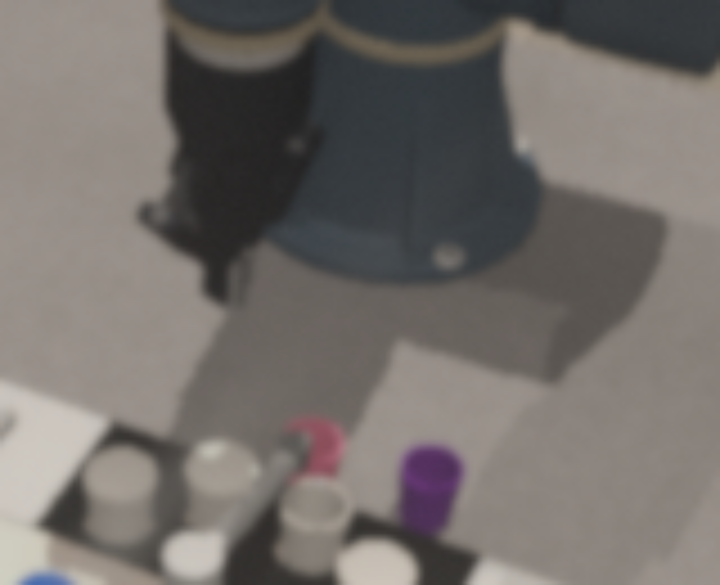

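View pics/w1c.png

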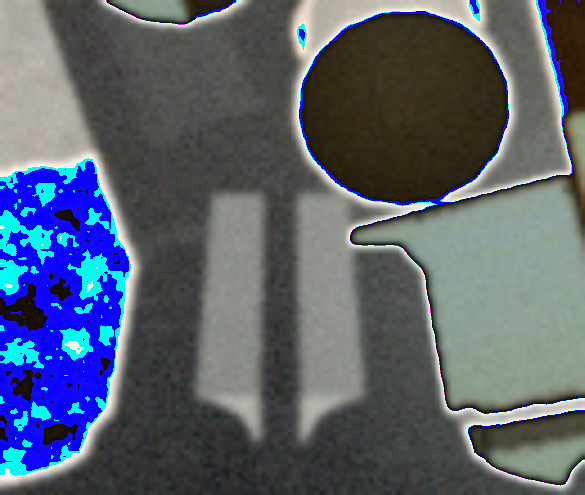

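```bash
python3 - <<'E'
from h import *
from cell import r,optics
r.move_linear([.47074,.05465,.155],vel=.1)
print(r.current_tool_pos(),r.current_contact_force(),r.current_t())
p=r.current_tool_pos()
im=optics.get_image("scene");cv2.imwrite("pics/s2.png",im["pixels"][:,:,::-1]);np.savez("s2.npz",**im)
a=im["pixels"][100:230,240:400,::-1];cv2.imwrite("pics/s2c.png",cv2.resize(a,None,fx=4.5,fy=4.5))
w=optics.get_image("wrist");cv2.imwrite("pics/w2.png",w["pixels"][:,:,::-1]);np.savez("w2.npz",**w)
T=im["camera_from_world"]
for z in (.18,.165,.155,.133,.12):
    c=T@np.array([p[0],p[1],z,1]);u,v=im["fx"]*c[0]/c[2]+im["cx"],im["fy"]*c[1]/c[2]+im["cy"];print(z,u,v,"crop",(u-240)*4.5,(v-100)*4.5)
E
```

```text
[0.47107729 0.05465946 0.15551275] [-0.53044801 -1.11153249 -0.81793309] 4.4
0.18 288.65708017259686 192.2911963877657 crop 218.9568607766859 415.3103837449456
0.165 288.43351581008744 196.31692627335585 crop 217.9508211453935 433.4261682301013
0.155 288.2867890620501 198.95903903211092 crop 217.29055077922547 445.31567564449915
0.133 287.9703245412433 204.65762473173007 crop 215.86646043559492 470.9593112927853
0.12 287.78730461800177 207.95326973696143 crop 215.04287078100796 485.7897138163264
```

View pics/s2c.png

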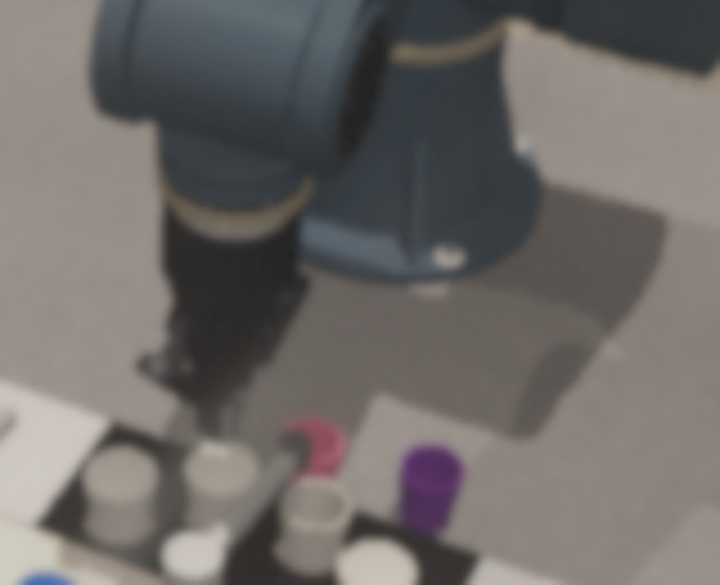

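View pics/w2.png

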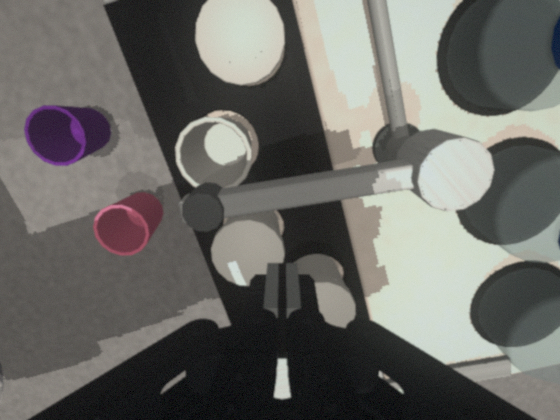

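```bash
python3 - <<'E'
from h import *
from cell import r,optics
for z in (.14,.130,.122):
    r.move_linear([.47074,.05465,z],vel=.05); f=r.current_contact_force(); print(z,f.round(1))
    if np.linalg.norm(f)>5: r.move_linear([.47074,.05465,.155]);break
im=optics.get_image("scene");cv2.imwrite("pics/s3.png",im["pixels"][:,:,::-1])
a=im["pixels"][100:230,240:400,::-1];a=cv2.resize(a,None,fx=4.5,fy=4.5)
w=optics.get_image("wrist");np.savez("w3.npz",**w)
b=w["pixels"][:,:,::-1];cv2.imwrite("pics/s3c.png",a);cv2.imwrite("pics/w3.png",b)
p=r.current_tool_pos();T=im["camera_from_world"]
for z in (.14,.13,.12,.1):
    c=T@np.array([p[0],p[1],z,1]);u,v=im["fx"]*c[0]/c[2]+im["cx"],im["fy"]*c[1]/c[2]+im["cy"];print(z,"crop",(u-240)*4.5,(v-100)*4.5)
E
```

```text
0.14 [-0.3  1.5 -0.9]
0.13 [-0.7 -0.1  0.2]
0.122 [0.2 0.2 0.1]
0.14 crop 216.5218949197884 462.512495052247
0.13 crop 215.88058834908924 474.0399849053664
0.12 crop 215.24708347677142 485.4272391784403
0.1 crop 214.0029162108368 507.7911540187475
```

View pics/s3c.png

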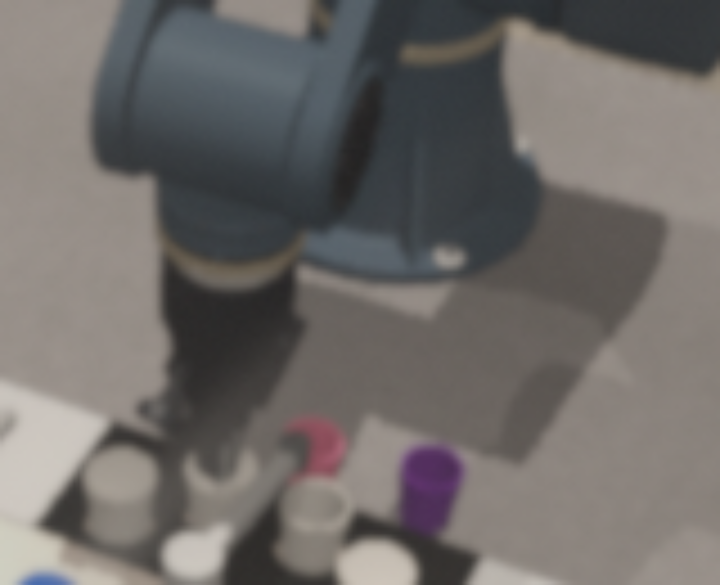

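View pics/w3.png

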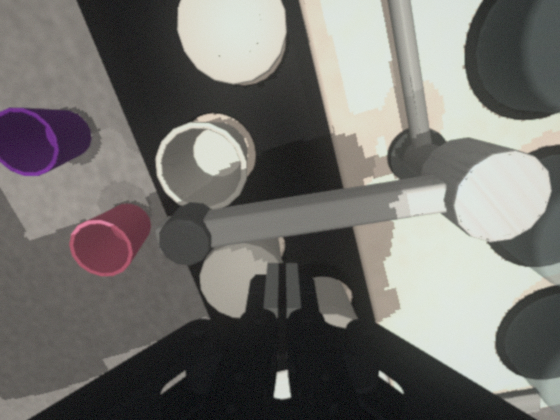

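```bash
python3 - <<'E'
from h import *
from cell import r,optics
t=np.array([.29648,.95504]);st=np.array([.47074,.05465])
r.move_linear([*st,.118],vel=.05)
for d in (.008,.014,.020,.024,.027):
    r.move_linear([*(st+d*t),.118],vel=.04); print(d,r.current_contact_force().round(1),r.current_torque().round(2))
r.sleep(.3)
im=optics.get_image("wrist");np.savez("w4.npz",p=r.current_tool_pos(),q=r.current_ee_rot(),**im);cv2.imwrite("pics/w4.png",im["pixels"][:,:,::-1])
im=optics.get_image("top");np.savez("t4.npz",**im);cv2.imwrite("pics/t4.png",cv2.resize(im["pixels"][125:285,165:370,::-1],None,fx=3.7,fy=3.7,interpolation=cv2.INTER_CUBIC))
print(r.current_tool_pos(),r.current_t())
E
```

```text
0.008 [ 0.3  0.3 -0.4] [-0.06  0.06  0.04]
0.014 [ 0.5  0.3 -0.3] [0.03 0.06 0.01]
0.02 [-0.3  0.1  0.5] [ 0.01 -0.04 -0.01]
0.024 [-0.5  0.5 -0.1] [ 0.    0.02 -0.03]
0.027 [ 0.  -0.2  1.1] [-0.02  0.03  0.02]
[0.47875153 0.08041563 0.11800601] 7.8083
```

View pics/w4.png

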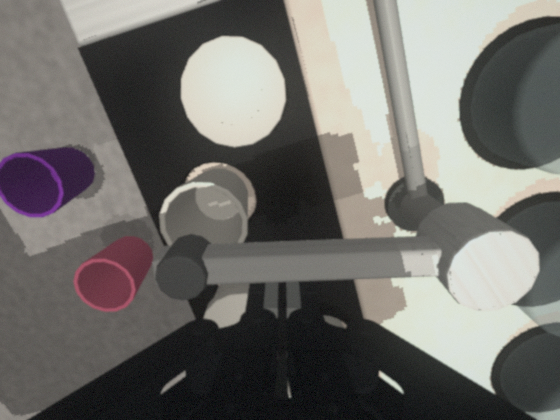

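View pics/t4.png

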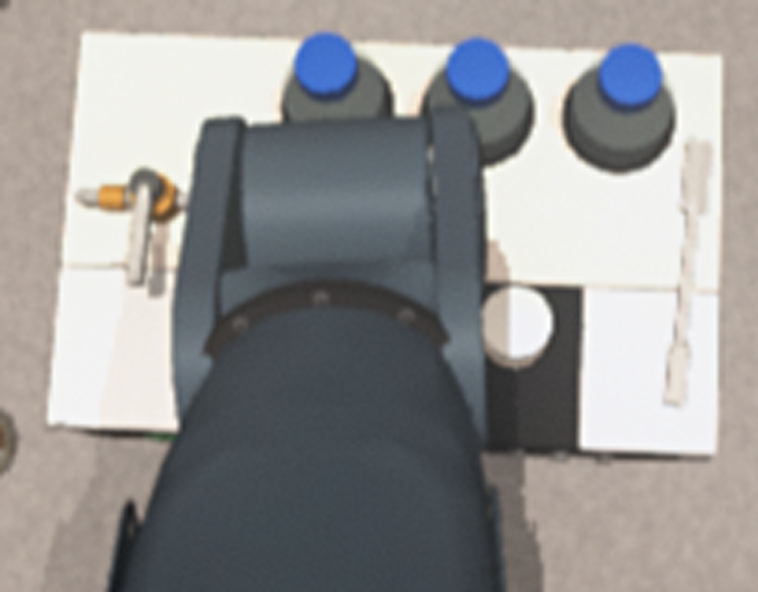

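```bash
cat >> h.py <<'E'
from scipy.spatial.transform import Rotation as RR
def wim(f):
    im=dict(np.load(f));T=np.eye(4);T[:3,:3]=RR.from_quat(im["q"]).as_matrix();T[:3,3]=im["p"]
    im["camera_from_world"]=np.linalg.inv(T@im["mount"]);return im
E
python3 - <<'E'
from h import *
im=wim("w4.npz")
b=im["pixels"][:,:,::-1][150:320,130:260];cv2.imwrite("pics/w4c.png",cv2.resize(b,None,fx=3.5,fy=3.5,interpolation=cv2.INTER_CUBIC))
for n,px,z in [("hub",(490,263),.156),("noz",(178,275),.152),("cup",(204,225),.108),("lid",(233,91),.111)]:
    print(n,ray(im,px,z).round(4))
ph=YAW-.28;print("cup exp",O-.115*np.array([np.cos(ph),np.sin(ph)]))
ph=YAW-.84;print("lid exp",O-.115*np.array([np.cos(ph),np.sin(ph)]),O)
E
```

```text
hub [0.5553 0.0826]
noz [0.4452 0.1093]
cup [0.4466 0.1117]
lid [0.4818 0.166 ]
cup exp [0.44647034 0.11139467]
lid exp [0.48135688 0.16452688] [0.5563 0.0773]
```

View pics/w4c.png

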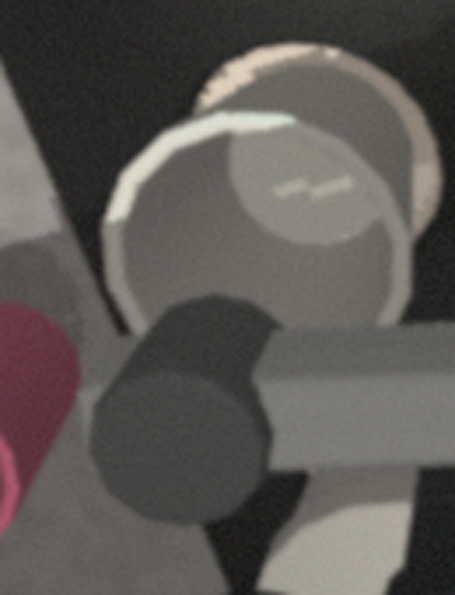

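```bash
python3 - <<'E'
from h import *
from cell import r,optics
t=np.array([.29648,.95504]);st=np.array([.47074,.05465])
r.move_linear([*(st+.0295*t),.118],vel=.02);r.sleep(.3)
p,q=r.current_tool_pos(),r.current_ee_rot()
im=optics.get_image("wrist");np.savez("w5.npz",p=p,q=q,**im);cv2.imwrite("pics/w5.png",cv2.resize(im["pixels"][150:320,130:300,::-1],None,fx=3.5,fy=3.5,interpolation=cv2.INTER_CUBIC))
E
```

```text
(no output)
```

View pics/w5.png

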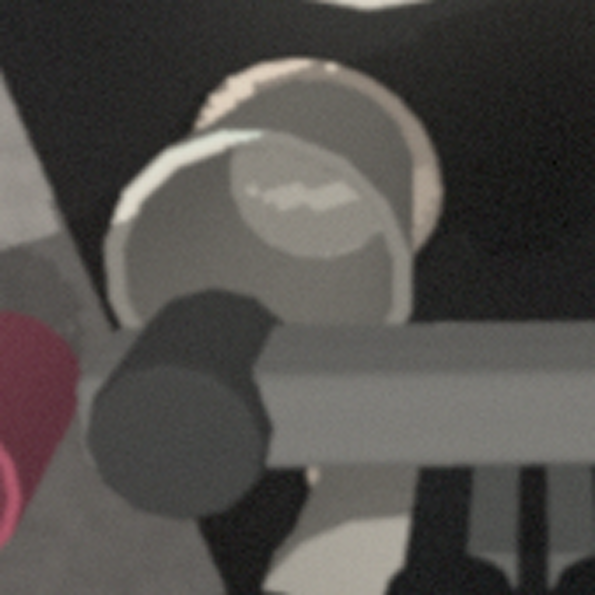

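```bash
python3 - <<'E'
from h import *
im=wim("w5.npz");n=ray(im,(181,276),.152);c=ray(im,(204,230.7),.108);print(n,c,n-c)
im=wim("w4.npz");n=ray(im,(181.4,277.7),.152);c=ray(im,(203.6,225.7),.108);print(n,c,n-c)
E
```

```text
[0.44686016 0.11101126] [0.44627066 0.11126184] [ 0.0005895  -0.00025058]
[0.44595422 0.10788884] [0.44628413 0.11138715] [-0.00032991 -0.00349832]
```

```bash
cat >> h.py <<'E'
V=np.array([.5598,.2320])
def vp(a,gap=0,rad=.05):
    l=np.pi+YAW-a;s=l-np.pi/2
    return V+rad*np.array([np.cos(l),np.sin(l)])-(.016+gap)*np.array([np.cos(s),np.sin(s)]),s
E
python3 - <<'E'
from h import *
from cell import r,optics
t=np.array([.29648,.95504]);st=np.array([.47074,.05465])
r.move_linear([*(st+.012*t),.118],vel=.08)
r.move_linear([*(st+.012*t),.22],vel=.15)
p,q=r.current_tool_pos(),r.current_ee_rot()
im=optics.get_image("wrist");np.savez("w6.npz",p=p,q=q,**im);cv2.imwrite("pics/w6.png",im["pixels"][:,:,::-1])
x,s=vp(0,.013)
r.move_to([*x,.2],rot(s))
p,q=r.current_tool_pos(),r.current_ee_rot()
im=optics.get_image("wrist");np.savez("w7.npz",p=p,q=q,**im);cv2.imwrite("pics/w7.png",im["pixels"][:,:,::-1])
for a in np.linspace(0,1.6,9):
    xx,s=vp(a); k=r.inverse_kinematics([*xx,.098],rot(s)); print(None if k is None else k.round(2))
print(x,r.current_t())
E
```

```text
[ 0.32  0.52  1.75 -0.    0.88  0.34]
[ 0.34  0.52  1.74 -0.    0.88  0.56]
[ 0.36  0.53  1.73 -0.    0.88  0.78]
[ 0.37  0.54  1.71 -0.    0.89  0.99]
[ 0.38  0.55  1.69 -0.    0.9   1.2 ]
[ 0.39  0.56  1.66 -0.    0.91  1.41]
[ 0.4   0.58  1.64 -0.    0.93  1.62]
[ 0.4   0.6   1.61 -0.    0.94  1.82]
[ 0.4   0.61  1.58 -0.    0.95  2.02]
[0.50920207 0.20405632] 10.3583
```

View pics/w6.png

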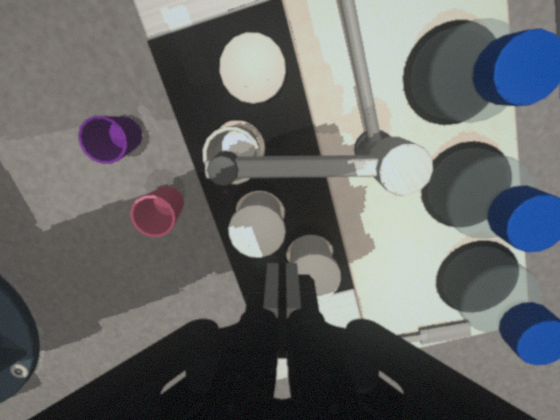

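View pics/w7.png

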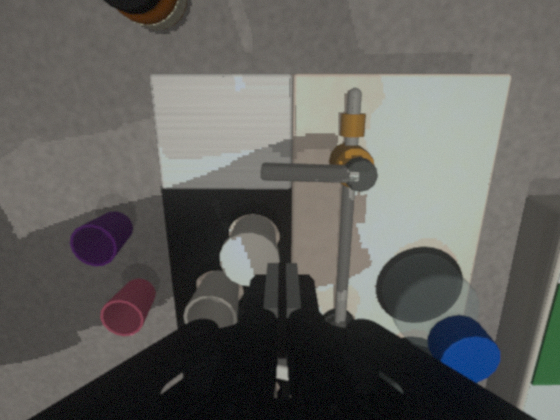

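```bash
python3 - <<'E'
from h import *
im=wim("w6.npz");print("noz",ray(im,(223.5,169),.152),"cup",ray(im,(231.5,155),.108))
im=wim("w7.npz");print("vhub",ray(im,(361,174.5),.126),V,"tip",ray(im,(264,172),.126))
a=cv2.imread("pics/w6.png")[110:200,190:280];cv2.imwrite("pics/w6c.png",cv2.resize(a,None,fx=6,fy=6,interpolation=cv2.INTER_CUBIC))
E
```

```text
noz [0.44744549 0.11155703] cup [0.44678669 0.11268353]
vhub [0.55895181 0.23422541] [0.5598 0.232 ] tip [0.49595196 0.23718042]
```

View pics/w6c.png

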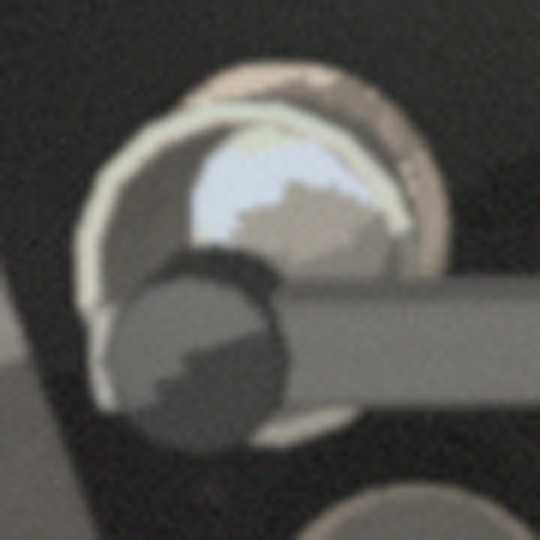

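The nozzle is over the cup: the wrist view puts the holder at (223,170) and the cup rim centre at (231,155), about 2 mm apart after height correction. Next is the lever, seen at (264..361,173).

```bash
python3 - <<'E'
from h import *
from cell import r,optics
x,s=vp(0,.013)
for z in (.12,.098):
    r.move_linear([*x,z],rot(s),vel=.1); print(z,r.current_contact_force().round(1))
for a in np.arange(0,1.41,.14):
    x,s=vp(a); r.move_linear([*x,.098],rot(s),vel=.04)
    f=r.current_contact_force(); print(round(a,2),f.round(1))
    if np.linalg.norm(f)>20: break
p,q=r.current_tool_pos(),r.current_ee_rot()
im=optics.get_image("wrist");np.savez("w8.npz",p=p,q=q,**im);cv2.imwrite("pics/w8.png",im["pixels"][:,:,::-1])
print(r.current_t())
E
```

```text
0.12 [0.3 0.8 0.2]
0.098 [0.2 0.1 0.7]
0.0 [ 0.6  0.6 -0.9]
0.14 [0.2 0.2 0.6]
0.28 [ 0.9 -0.1  0.5]
0.42 [-0.4 -0.2 -0.4]
0.56 [ 0.3 -0.4  0.1]
0.7 [-0.5 -0.3  0.4]
0.84 [-0.2  0.3 -0.1]
0.98 [-0.2  0.  -0.2]
1.12 [-0.   0.2 -0. ]
1.26 [-0.7 -1.2 -0.1]
1.4 [-0.2  0.3 -0.4]
15.5333
```

View pics/w8.png

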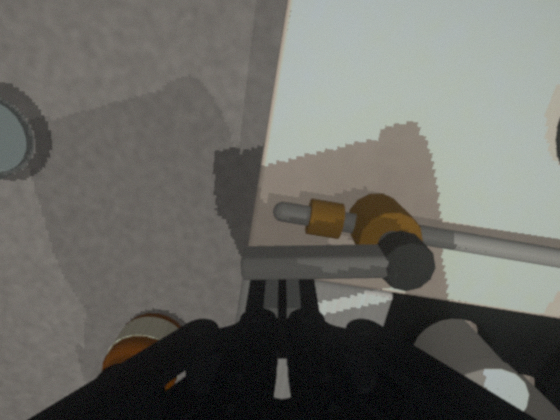

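Lever at about 1.4 rad and still in contact with the fingers; continue to the stop.

```bash
python3 - <<'E'
from h import *
from cell import r,optics
for a in (1.46,1.50,1.53,1.56,1.58,1.60):
    x,s=vp(a); r.move_linear([*x,.098],rot(s),vel=.02); r.sleep(.1)
    f=r.current_contact_force(); print(a,f.round(1))
    if np.linalg.norm(f)>6: break
p,q=r.current_tool_pos(),r.current_ee_rot()
im=optics.get_image("wrist");np.savez("w9.npz",p=p,q=q,**im);cv2.imwrite("pics/w9.png",im["pixels"][:,:,::-1])
print(r.current_t())
E
```

```text
1.46 [ 0.   0.1 -0.8]
1.5 [-0.1  0.1 -0.8]
1.53 [ 0.7 -0.5  1. ]
1.56 [ 0.1 -0.5 -0.1]
1.58 [-0.2 -0.8  0. ]
1.6 [-1.7  0.5  1.9]
17.75
```

View pics/w9.png

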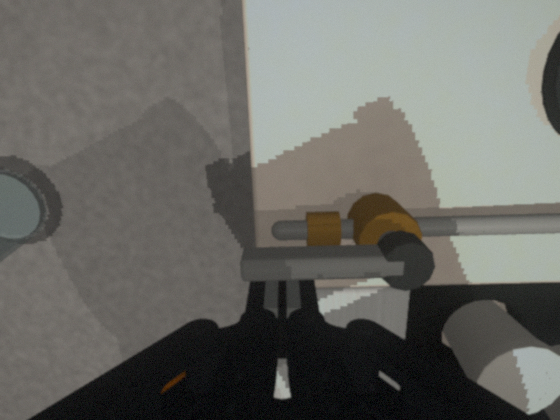

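```bash
python3 - <<'E'
from h import *
from cell import r,optics
_,s=vp(1.57);x0,_=vp(1.60)
n=np.array([np.cos(s),np.sin(s)])
for k in range(1,5):
    r.move_linear([*(x0+n*.0008*k),.098],rot(s),vel=.01); r.sleep(.1)
    f=np.mean([r.current_contact_force() for _ in range(3)],0); print(k,f.round(1))
    if f@[n[0],n[1],0]<-4: break
x,_=vp(1.57,.03)
r.move_linear([*x,.098],rot(s),vel=.08); r.move_linear([*x,.22],vel=.15)
r.move_to([.43,.2,.3],rot(1.27))
p,q=r.current_tool_pos(),r.current_ee_rot()
im=optics.get_image("wrist");np.savez("w10.npz",p=p,q=q,**im);cv2.imwrite("pics/w10.png",im["pixels"][:,:,::-1])
r.set_joints([-1.273,.351,1.652,0,1.139,-.085]); r.sleep(.3)
im=optics.get_image("top");np.savez("t10.npz",**im);cv2.imwrite("pics/t10.png",cv2.resize(im["pixels"][125:285,165:370,::-1],None,fx=3.7,fy=3.7,interpolation=cv2.INTER_CUBIC))
print(r.current_t(),r.current_contact_force())
E
```

```text
1 [-6.7  0.1  2.6]
23.9083 [ 0.18348273  0.03391181 -0.12698911]
```

View pics/t10.png

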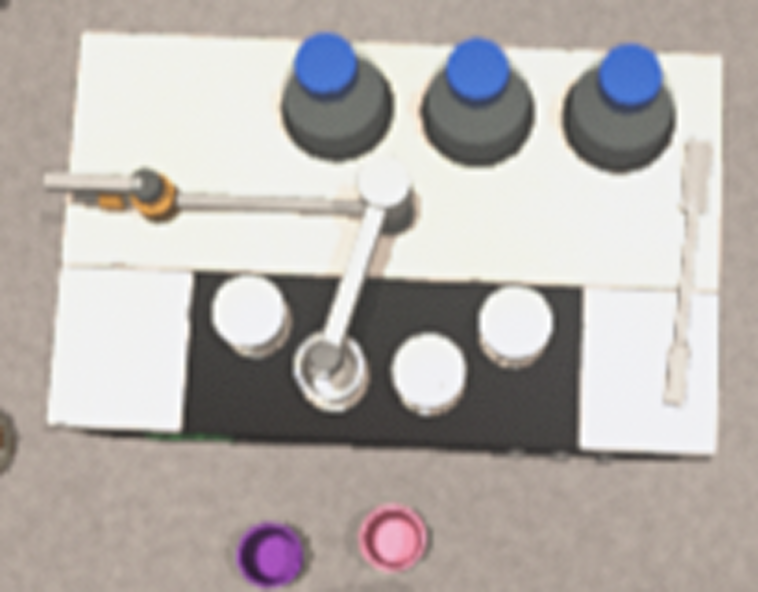

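View pics/w10.png

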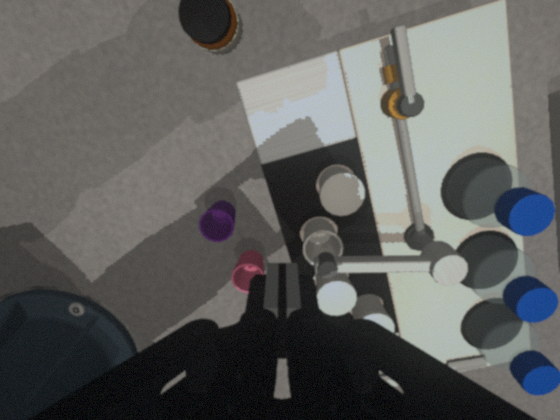

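```bash
python3 - <<'E'
from h import *
im=dict(np.load("t10.npz"))
f=lambda c:(165+(c[0]+.5)/3.7-.5,125+(c[1]+.5)/3.7-.5)
print(ray(im,f((325,356)),.152),ray(im,f((331,370)),.108))
a,b=ray(im,f((46,180)),.126),ray(im,f((148,183)),.126);d=a-b
print(d,"lever",np.pi+YAW-np.arctan2(d[1],d[0]))
c=im["pixels"][205:245,230:275,::-1];cv2.imwrite("pics/t10c.png",cv2.resize(c,None,fx=12,fy=12,interpolation=cv2.INTER_CUBIC))
E
```

```text
[0.44773008 0.11017858] [0.44561758 0.11036095]
[0.0006908  0.06563639] lever 1.5603205400462505
```

View pics/t10c.png

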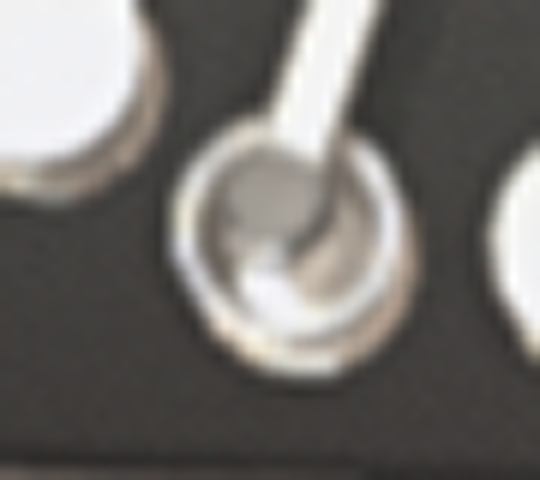

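```bash
python3 -c "
from cell import r
r.hand_in();print(r.current_t())"
```

```text
the job is handed in; nothing more can be done
the job is handed in; nothing more can be done
```

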